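Change over the sample trays: shut the orange, draw out the blue

ROBOT

A 6-joint arm with a two-finger parallel gripper is mounted at the origin on the work surface. World frame = base frame: x ahead of the robot, y to its left, z up, the work surface at z = 0. Lengths are in m, angles in rad, forces in N, time in s.
With the tool pointing down it reaches from about 0.35 to 0.775 m from the base axis. Payload 7.3 kg.
Tool frame: the origin (TCP) lies on the centre line of the jaws, within the pads' length; the fingertips stand 25 mm ahead of it and the grasp point (between the pads) lies 6 mm ahead of it; z points along the fingers, y is the line along which they close (so a half turn about z gives the same grasp; the last joint's range is limited). The gripper opens to 92 mm and grips with 3 to 60 N. Pads are 19 mm wide; open, the fingers measure 130 mm over their backs; the gripper's body (75 mm by 190 mm) begins 47 mm behind the grasp point.
Start: joints at [-1.433, 0.342, 1.524, -0, 1.275, -0.146], TCP at [0.147, -0.504, 0.252] pointing down, gripper open.
Joint ranges: [-2.53, 2.53], [-0.77, 2.02], [0.04, 2.7], [-1, 4.14], [0.28, 2.66], [-3.11, 3.11]. Speed limits (rad/s): [2.57, 2.57, 3.14, 3.14, 3.14, 3.14].

INTERFACE

Orientations are given as [roll, pitch, yaw] about the fixed x, y, z axes, in that order (R = Rz(yaw) Ry(pitch) Rx(roll)).
In Python, from cell import status, read_camera, camera_info, ticket, models gives the robot as it stands.
- The arm moves only by the tool send_rows, never from a script. Its argument "plan" is a list of rows, each an object with "offset": the shift along the tool's x, y, z in mm, a list of three; "yaw": the turn about the tool's z in rad. In form: [{"offset": [dx, dy, dz], "yaw": yaw}, ...]. A call has 1 to 20 rows; each row shifts and turns the commanded pose from where the row before left it, along the tool's axes as they then stand; what a row does not reach is not made up. A row lasts 1/10 s, in which the tool goes at most 50 mm and 8.59 degrees, less where a joint would pass 70% of its speed; a pose out of reach is approached as far as the arm can. A call is refused whole if a number of a shift passes 50 or a number of a turn 0.15, either way. A call with a gripper value outside its range is refused whole. "hand" is the closure, from 0 (fully open) to 1 (shut), set as the call begins (left out, the last holds). The fingers move at their own pace and stop on an object; "squeeze" is the grip in N (left out, the last holds). Time passes only in rows, so rows that do not move let the fingers close. It gives the time, the measured TCP pose, the force, the opening and the grip force at its end, in the units of the state.
- status.observe(): the state, without advancing time (a new reading comes with each control period).
- read_camera(name): name is "side" or "top"; returns the picture (400x640x3 uint8, red, green, blue); there is no depth.
- camera_info(name): a dict with "vfov" (degrees; the focal length in pixels is half the picture's height over the tangent of half this angle, whatever the lens; pixels are square), "cx", "cy" (the principal point, pixels), "distortion" ([k1, k2, p1, p2, k3] as OpenCV has them; the pictures are not rectified), "origin" and "attitude" of the camera in the world. Camera axes: x right, y down, z forward; pixel columns grow to the right and rows downward; lengths in m; the calibration is good to about 2 mm. A picture is of the moment at which its call begins. camera_info takes no time and is no camera call.
- ticket.hand_in(): hands the job in; it is judged then, once.
Trained networks look in the newest picture that a camera, given by its name, has taken for a name from the list of things; names that differ only in an ending like _2 or _b are one class to them, and where a whole thing is asked for, a point or a joint stands for the part that bears it (a point fixed in the world has none). Each returns a list of dicts, best first, with "conf" (0 to 1); they miss things now and then, are a little off and sometimes report something else, mostly with a low value. They report only what shows in the picture. A call takes as long as a camera call.
- models.regions_of(camera, label): "mask" (400x640 bool, what is visible of it) and "extent" ([left, top, right, bottom] in pixels, round what is visible of it).
The state is a dict: "time": time; "qpos": joint angles; "qvel": joint speeds; "joint_efforts": joint torques, N m; "tool_pos": TCP position; "tool_rot": TCP orientation; "contact_force": force on the tool from outside, world axes, zero at the start; "torque": the same for the moment, N m; "opening": finger opening in m; "grip_force": force on a finger pad.
Only numpy, scipy, OpenCV 4.12 (cv2) and the standard library are available. Lean on these libraries where they do the work, as an engineer would, in place of code of your own. Each camera call takes 0.05 s, during which the arm holds its last target. There are 200 camera calls.

TASK

The orange-lipped sample tray has been left open: first push it fully home with the fingertips, then hook a fingertip behind the blue lip and draw the blue tray out along its rails, all the way to its stop, so that its vial can be reached. Do not pinch or lift anything; the vials must stay standing in their trays untouched, and the flask, mug and bottle must stay where they are. Finish with the hand clear.

Things in the scene. Friction and masses are not known exactly. Their poses are not given: they have to be found in the camera images.
- blue_case: fixed white sample case of the blue tray, left or right, 150 (x) by 130 (y) by 62 mm high, clear roof, front open; origin at the centre of its underside. The tray is drawn out along the case's -x axis, roughly towards the robot; the front face is 75 mm from the origin. Two fixed aluminium rails, 5 mm high, lie under the tray and reach to 230 mm in front of the origin.
- blue_tray (a joint): how far the blue-lipped grey tray is drawn out of its case, in m: 0 fully home, 0.100 at its outer stop. Nearly home at the start (0 to 0.012). It slides with about 2 N of friction and stays where it is left.
- blue_lip (a point): middle of the top edge, 52 mm above the bench, of the upright blue lip at the tray's front end; axes as the case. Lip 100 mm long (case y), 8 mm thick (4 either side of this point), foot on the tray floor 10 mm above the bench. Behind its inner face 54 mm are free up to a 24 mm high cross wall; with the tray home the case front is 45 mm behind that face.
- blue_bay (a point): centre of the floor of the vial bay of the blue tray, 120.5 mm behind the blue lip point, 10 mm above the bench, moving with the tray; the bay is 119 by 94 mm inside, with walls up to 24 mm above the bench
- blue_vial_center (a point): centre (half-way up) of a small loose amber vial, 20 mm across and 40 mm high, white cap, 25 g, standing upright in the blue tray's bay; its z axis points up when it stands. It rides with the tray and tips if the tray is jerked.
- blue_vial: the same vial of the blue tray; origin at the centre of its underside
- orange_case: fixed white sample case of the orange tray, left or right, 150 (x) by 130 (y) by 62 mm high, clear roof, front open; origin at the centre of its underside. The tray is drawn out along the case's -x axis, roughly towards the robot; the front face is 75 mm from the origin. Two fixed aluminium rails, 5 mm high, lie under the tray and reach to 230 mm in front of the origin.
- orange_tray (a joint): how far the orange-lipped grey tray is drawn out of its case, in m: 0 fully home, 0.100 at its outer stop. Left open at the start (0.06 to 0.095). It slides with about 2 N of friction and stays where it is left.
- orange_lip (a point): middle of the top edge, 52 mm above the bench, of the upright orange lip at the tray's front end; axes as the case. Lip 100 mm long (case y), 8 mm thick (4 either side of this point), foot on the tray floor 10 mm above the bench. Behind its inner face 54 mm are free up to a 24 mm high cross wall; with the tray home the case front is 45 mm behind that face.
- orange_bay (a point): centre of the floor of the vial bay of the orange tray, 120.5 mm behind the orange lip point, 10 mm above the bench, moving with the tray; the bay is 119 by 94 mm inside, with walls up to 24 mm above the bench
- orange_vial_center (a point): centre (half-way up) of a small loose amber vial, 20 mm across and 40 mm high, red cap, 25 g, standing upright in the orange tray's bay; its z axis points up when it stands. It rides with the tray and tips if the tray is jerked.
- orange_vial: the same vial of the orange tray; origin at the centre of its underside
- flask: conical flask of glass with a green stopper, 56 mm across at the base, 90 mm high, standing loose between the cases towards their far end; bystander; origin at the centre of its underside
- mug: white mug, 80 mm across, 92 mm high, loose at the left; bystander; origin at the centre of its underside
- reagent: amber reagent bottle with a red cap, 60 mm across, 120 mm high, loose at the right; bystander; origin at the centre of its underside

How it is judged:
By the outcome, as a careful person would: the job done as asked, in the order asked, and still so for the second after the job is handed in, with the robot touching nothing.
It also fails if it takes over 45 s, if anything falls off the work surface, if the arm or the gripper's body presses on something with over 40 N, if the wrist force passes 120 N, or if a joint passes its speed limit or range.

## Working session

There is one attempt and no reset: what is moved stays moved. The work goes in short steps, Python scripts to look and compute and a tool call to move; the robot and the scene stay as the last step left them, time stands still between calls to the robot, and variables do not carry over. Pictures are saved under pics/ and viewed, at most 10 in all, crops included, and the job is handed in when it is done.

Besides the shell and the picture viewer there is one more tool, called after "Call:" as a command line: name --argument value ..., lists and objects as JSON in quotes. send_rows: Moves the arm, as the interface text tells. Its arguments: {"type":"object","properties":{"plan":{"type":"array"},"hand":{"type":"number"},"squeeze":{"type":"number"}},"required":["plan"]}

```bash
mkdir -p pics; python3 - <<'E'
from cell import status, read_camera, camera_info, models
import cv2,numpy as np
print(status.observe())
for n in("top","side"):
    im=read_camera(n); cv2.imwrite(f"pics/{n}0.png",im[:,:,::-1]); print(n,camera_info(n))
    for l in("blue_lip","orange_lip","blue_case","orange_case","blue_tray"):
        for d in models.regions_of(n,l)[:2]: print(n,l,round(d["conf"],2),d["extent"],d["mask"].sum())
E
```

```text
{'time': 0.0, 'qpos': array([-1.43298953e+00,  3.42732602e-01,  1.52502004e+00, -2.87410365e-05,
        1.27540619e+00, -1.45990807e-01]), 'qvel': array([0.00015539, 0.00088656, 0.0015945 , 0.00024768, 0.0002364 ,
       0.00022923]), 'joint_efforts': array([-3.46255765e-04, -4.31243277e+01, -2.44226432e+01,  7.15763122e-02,
        5.58116147e-02, -1.42140502e-04]), 'tool_pos': array([ 0.14696805, -0.50361998,  0.25103876]), 'tool_rot': array([-3.14003913e+00, -2.00645919e-04,  2.83805835e-01]), 'contact_force': array([-0.105015  ,  0.19389722,  0.01051514]), 'torque': array([0.00061418, 0.0118381 , 0.02452028]), 'grip_force': 0.0, 'opening': 0.09210919268330951}
top {'vfov': 50.03455038408586, 'cx': 315.10516106939247, 'cy': 196.90615851130076, 'distortion': array([0.03532207, 0.        , 0.        , 0.        , 0.        ]), 'origin': array([ 0.49901341, -0.0146286 ,  1.39842648]), 'attitude': array([-3.03597416e+00, -2.56827653e-03, -1.58617141e+00])}
top blue_lip 0.91 [354.3, 200.9, 386.8, 226.6] 618
top orange_lip 0.83 [247.3, 190.8, 289.3, 239.9] 1448
top blue_case 0.9 [343.2, 156.6, 390.6, 251.3] 2662
top orange_case 0.94 [230.1, 142.2, 286.8, 240.9] 3390
top blue_tray 0.89 [353.0, 200.9, 390.6, 228.6] 642
side {'vfov': 57.048096196455504, 'cx': 315.410017472647, 'cy': 195.44907743970134, 'distortion': array([-0.04475564,  0.        ,  0.        ,  0.        ,  0.        ]), 'origin': array([0.27163332, 0.6781211 , 0.53670583]), 'attitude': array([-2.1220551 , -0.01920516, -2.61676534])}
side blue_lip 0.67 [357.4, 170.4, 385.2, 197.2] 589
side orange_lip 0.95 [267.0, 226.4, 350.8, 275.6] 2662
side orange_lip 0.39 [354.3, 172.0, 386.6, 199.3] 565
side blue_case 0.7 [306.3, 154.0, 420.7, 207.9] 3041
side orange_case 0.8 [205.6, 197.9, 350.7, 278.3] 6443
side orange_case 0.47 [275.3, 236.1, 289.9, 250.3] 153
side blue_tray 0.67 [357.1, 169.2, 384.9, 194.9] 566
```

```bash
python3 - <<'E'
import cv2
a=cv2.imread("pics/top0.png")[120:270,210:410]; cv2.imwrite("pics/t0c.png",cv2.resize(a,(800,600),interpolation=cv2.INTER_CUBIC))
a=cv2.imread("pics/side0.png")[130:290,190:440]; cv2.imwrite("pics/s0c.png",cv2.resize(a,(800,512),interpolation=cv2.INTER_CUBIC))
E
```

```text
(no output)
```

View pics/t0c.png

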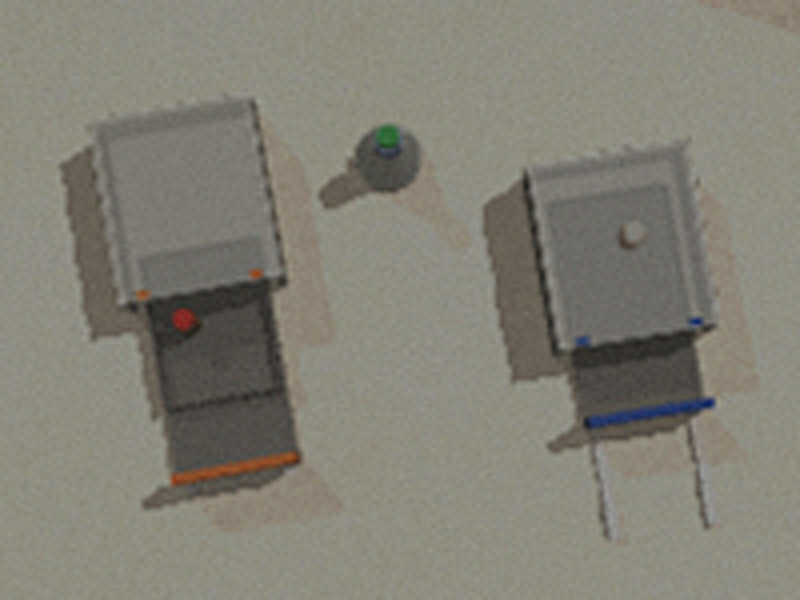

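View pics/s0c.png

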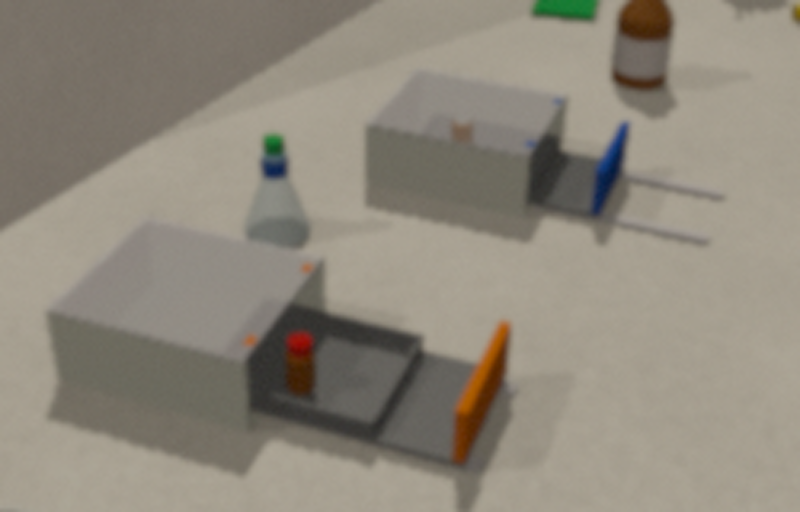

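View pics/top0.png

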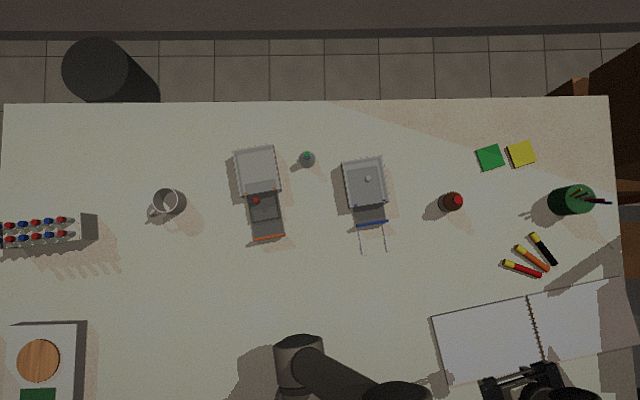

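```bash
cat >h.py <<'E'
import cv2,numpy as np
from scipy.spatial.transform import Rotation as R
from cell import camera_info, read_camera
def ray(n,px,z):
    c=camera_info(n); f=200/np.tan(np.radians(c["vfov"]/2))
    K=np.array([[f,0,c["cx"]],[0,f,c["cy"]],[0,0,1]])
    u=cv2.undistortPoints(np.array(px,float).reshape(-1,1,2),K,c["distortion"]).reshape(-1,2)
    d=np.c_[u,np.ones(len(u))]@R.from_euler("xyz",c["attitude"]).as_matrix().T
    o=c["origin"]; return o+d*((z-o[2])/d[:,2])[:,None]
def lip(n,im,col,ext):
    hsv=cv2.cvtColor(im,cv2.COLOR_RGB2HSV); h=hsv[...,0]
    m=(hsv[...,1]>120)&(((h<20)&(hsv[...,2]>90)) if col=="orange" else ((h>100)&(h<130)))
    k=np.zeros_like(m); l,t,r,b=map(int,ext); k[t:b,l:r]=1
    ys,xs=np.nonzero(m&k); return np.c_[xs,ys].astype(np.float32)
E
python3 - <<'E'
from h import *
im=cv2.imread("pics/top0.png")[:,:,::-1].copy()
for c,e in(("orange",(247,230,290,243)),("blue",(350,218,392,229))):
    p=lip("top",im,c,e); w=ray("top",p,.052)[:,:2]
    r=cv2.minAreaRect(w.astype(np.float32)); print(c,len(p),w.mean(0),r)
C=lambda x,y:(210+x/4,120+y/4)
print("lips",ray("top",[C(172,478),C(299,458),C(587,421),C(714,403)],.052).round(4))
print("roof front corners",ray("top",[C(118,306),C(285,280),C(560,352),C(714,325)],.062).round(4))
print("roof rear",ray("top",[C(95,126),C(252,98),C(528,172),C(686,143)],.062).round(4))
print("rail ends",ray("top",[C(613,538),C(709,526)],.005).round(4))
S=lambda x,y:(190+x*250/800,130+y*160/512)
print("side lip tops o,b",ray("side",[S(507,325),S(460,405),S(626,126),S(600,178)],.052).round(4))
E
```

```text
orange 91 [0.51900473 0.12796978] ((0.5190395712852478, 0.12742096185684204), (0.009003770537674427, 0.09831543266773224), 9.695076942443848)
blue 68 [ 0.55749495 -0.19736335] ((0.5575507283210754, -0.19741104543209076), (0.006666569970548153, 0.09610932320356369), 8.10302734375)
lips [[ 0.5109  0.1756  0.052 ]
 [ 0.5249  0.0765  0.052 ]
 [ 0.5503 -0.1495  0.052 ]
 [ 0.563  -0.2495  0.052 ]]
roof front corners [[ 0.6455  0.2165  0.062 ]
 [ 0.664   0.0857  0.062 ]
 [ 0.6041 -0.1288  0.062 ]
 [ 0.6235 -0.2498  0.062 ]]
roof rear [[ 0.789   0.235   0.062 ]
 [ 0.8099  0.1108  0.062 ]
 [ 0.7471 -0.1069  0.062 ]
 [ 0.7684 -0.2324  0.062 ]]
rail ends [[ 0.4578 -0.1727  0.005 ]
 [ 0.4663 -0.2502  0.005 ]]
side lip tops o,b [[ 0.5224  0.083   0.052 ]
 [ 0.5116  0.1723  0.052 ]
 [ 0.5589 -0.2391  0.052 ]
 [ 0.5437 -0.1389  0.052 ]]
```

The top view shows orange on the left, open about 90 mm: lip centre near (269,237) px, roughly (0.518, 0.127) m. Blue is on the right, open about 8 mm: lip centre near (373,223) px, roughly (0.557, -0.198) m. Both cases have a heading of about 0.14 rad, and the path in front of them is clear.

Call:
send_rows --hand 1 --plan '[{"offset": [0, 0, 0], "yaw": 0.139}, {"offset": [35, -20.7, 0], "yaw": 0}, {"offset": [35, -20.7, 0], "yaw": 0}, {"offset": [35, -20.7, 0], "yaw": 0}, {"offset": [35, -20.7, 0], "yaw": 0}, {"offset": [35, -20.7, 0], "yaw": 0}, {"offset": [35, -20.7, 0], "yaw": 0}, {"offset": [35, -20.7, 0], "yaw": 0}, {"offset": [35, -20.7, 0], "yaw": 0}, {"offset": [12, -37, 0], "yaw": 0}, {"offset": [12, -37, 0], "yaw": 0}, {"offset": [12, -37, 0], "yaw": 0}, {"offset": [12, -37, 0], "yaw": 0}, {"offset": [12, -37, 0], "yaw": 0}, {"offset": [12, -37, 0], "yaw": 0}, {"offset": [12, -37, 0], "yaw": 0}, {"offset": [12, -37, 0], "yaw": 0}, {"offset": [12, -37, 0], "yaw": 0}, {"offset": [12, -37, 0], "yaw": 0}, {"offset": [12, -37, 0], "yaw": 0}]'

```text
time: 2.6
tool_pos: [0.4721, 0.1237, 0.2519]
tool_rot: [3.141, -0.0, 0.145]
contact_force: [1.1, 0.4, -0.2]
opening: 0.0001
grip_force: 0.0
```

Call:
send_rows --plan '[{"offset": [0, 3, 40], "yaw": 0}, {"offset": [0, 0, 40], "yaw": 0}, {"offset": [0, 0, 40], "yaw": 0}, {"offset": [0, 0, 35], "yaw": 0}, {"offset": [0, 0, 25], "yaw": 0}, {"offset": [0, 0, 15], "yaw": 0}, {"offset": [0, 0, 7], "yaw": 0}, {"offset": [0, 0, 0], "yaw": 0}, {"offset": [0, 0, 0], "yaw": 0}]'

```text
time: 3.5
tool_pos: [0.4731, 0.1191, 0.0504]
tool_rot: [3.141, -0.001, 0.145]
contact_force: [-0.1, -0.6, 0.6]
opening: 0.0007
grip_force: 0.0
```

```bash
python3 - <<'E'
from h import *
im=read_camera("side"); a=im[180:300,190:390,::-1]; cv2.imwrite("pics/s1c.png",cv2.resize(a,(800,480),interpolation=cv2.INTER_CUBIC))
E
```

```text
(no output)
```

View pics/s1c.png

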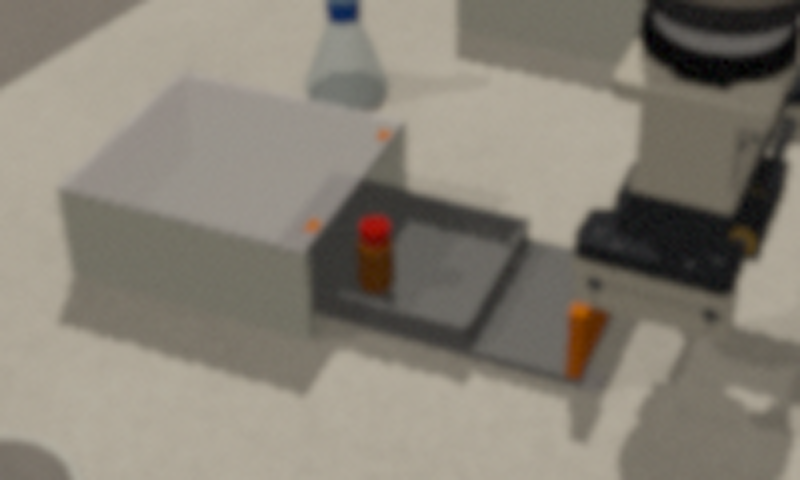

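Call:
send_rows --plan '[{"offset": [5, 0, 0], "yaw": 0}, {"offset": [5, 0, 0], "yaw": 0}, {"offset": [5, 0, 0], "yaw": 0}, {"offset": [5, 0, 0], "yaw": 0}, {"offset": [3, 0, 0], "yaw": 0}, {"offset": [3, 0, 0], "yaw": 0}, {"offset": [3, 0, 0], "yaw": 0}, {"offset": [3, 0, 0], "yaw": 0}, {"offset": [3, 0, 0], "yaw": 0}, {"offset": [4, 0, 0], "yaw": 0}, {"offset": [5, 0, 0], "yaw": 0}, {"offset": [5, 0, 0], "yaw": 0}, {"offset": [5, 0, 0], "yaw": 0}, {"offset": [5, 0, 0], "yaw": 0}, {"offset": [5, 0, 0], "yaw": 0}, {"offset": [5, 0, 0], "yaw": 0}, {"offset": [5, 0, 0], "yaw": 0}, {"offset": [5, 0, 0], "yaw": 0}, {"offset": [5, 0, 0], "yaw": 0}, {"offset": [4, 0, 0], "yaw": 0}]'

```text
time: 5.55
tool_pos: [0.5601, 0.1318, 0.0497]
tool_rot: [3.142, -0.0, 0.145]
contact_force: [-2.8, 1.8, -0.4]
opening: 0.001
grip_force: 1.1
```

```bash
python3 - <<'E'
from h import *
im=read_camera("side"); a=im[180:300,190:390,::-1]; cv2.imwrite("pics/s2c.png",cv2.resize(a,(800,480),interpolation=cv2.INTER_CUBIC))
E
```

```text
(no output)
```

View pics/s2c.png

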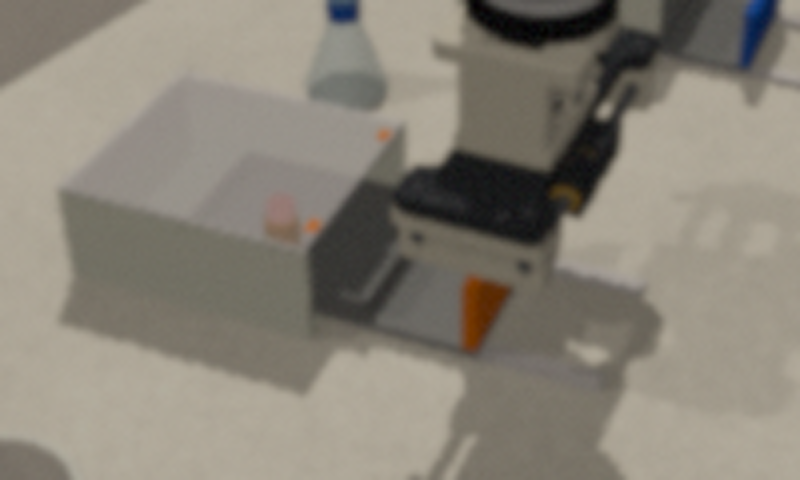

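The orange tray is sliding in with its vial upright (cap near (280,215) in the crop), and there is about 30 mm left to go.

Call:
send_rows --plan '[{"offset": [4, 0, 0], "yaw": 0}, {"offset": [4, 0, 0], "yaw": 0}, {"offset": [4, 0, 0], "yaw": 0}, {"offset": [4, 0, 0], "yaw": 0}, {"offset": [3, 0, 0], "yaw": 0}, {"offset": [2, 0, 0], "yaw": 0}, {"offset": [2, 0, 0], "yaw": 0}, {"offset": [2, 0, 0], "yaw": 0}]'

```text
time: 6.4
tool_pos: [0.5845, 0.1354, 0.0497]
tool_rot: [3.142, 0.0, 0.145]
contact_force: [-2.6, 1.1, 0.6]
opening: 0.0009
grip_force: 1.0
```

Call:
send_rows --plan '[{"offset": [1.5, 0, 0], "yaw": 0}, {"offset": [1.5, 0, 0], "yaw": 0}, {"offset": [0, 0, 0], "yaw": 0}]'

```text
time: 6.7
tool_pos: [0.5876, 0.1357, 0.0497]
tool_rot: [3.141, -0.001, 0.145]
contact_force: [-1.9, 0.8, -0.6]
opening: 0.0004
grip_force: 0.5
```

Call:
send_rows --plan '[{"offset": [1.5, 0, 0], "yaw": 0}, {"offset": [1.5, 0, 0], "yaw": 0}, {"offset": [1.5, 0, 0], "yaw": 0}]'

```text
time: 7.0
tool_pos: [0.5919, 0.1364, 0.0497]
tool_rot: [3.142, 0.0, 0.145]
contact_force: [-2.2, 1.3, 0.5]
opening: 0.0006
grip_force: 1.0
```

Call:
send_rows --plan '[{"offset": [1, 0, 0], "yaw": 0}, {"offset": [1, 0, 0], "yaw": 0}]'

```text
time: 7.2
tool_pos: [0.5938, 0.1368, 0.0497]
tool_rot: [3.142, 0.0, 0.145]
contact_force: [-2.7, 1.1, 0.3]
opening: 0.0004
grip_force: 1.0
```

Call:
send_rows --plan '[{"offset": [1, 0, 0], "yaw": 0}, {"offset": [1, 0, 0], "yaw": 0}]'

```text
time: 7.4
tool_pos: [0.5955, 0.1371, 0.0497]
tool_rot: [-3.142, 0.001, 0.145]
contact_force: [-6.2, -0.2, 2.3]
opening: 0.0005
grip_force: 2.8
```

Call:
send_rows --plan '[{"offset": [1, 0, 0], "yaw": 0}, {"offset": [0, 0, 0], "yaw": 0}]'

```text
time: 7.6
tool_pos: [0.5955, 0.1371, 0.0497]
tool_rot: [3.142, 0.003, 0.145]
contact_force: [-7.4, -0.4, 4.0]
opening: 0.0004
grip_force: 3.4
```

Call:
send_rows --plan '[{"offset": [0.5, 0, 0], "yaw": 0}, {"offset": [0, 0, 0], "yaw": 0}]'

```text
time: 7.8
tool_pos: [0.5956, 0.1371, 0.0496]
tool_rot: [3.142, 0.004, 0.145]
contact_force: [-9.5, -0.4, 5.7]
opening: 0.0005
grip_force: 4.2
```

The orange tray is at its hard stop: the force is rising while the TCP no longer advances. I'll back off, lift, and go above the gap behind the blue lip.

Call:
send_rows --plan '[{"offset": [-10, 0, 0], "yaw": 0}, {"offset": [-30, 0, 0], "yaw": 0}, {"offset": [0, 0, -40], "yaw": 0}, {"offset": [0, 0, -40], "yaw": 0}, {"offset": [0, 0, -30], "yaw": 0}, {"offset": [-1.7, 32.6, 0], "yaw": 0}, {"offset": [-1.7, 32.6, 0], "yaw": 0}, {"offset": [-1.7, 32.6, 0], "yaw": 0}, {"offset": [-1.7, 32.6, 0], "yaw": 0}, {"offset": [-1.7, 32.6, 0], "yaw": 0}, {"offset": [-1.7, 32.6, 0], "yaw": 0}, {"offset": [-1.7, 32.6, 0], "yaw": 0}, {"offset": [-1.7, 32.6, 0], "yaw": 0}, {"offset": [-1.7, 32.6, 0], "yaw": 0}, {"offset": [-1.7, 32.6, 0], "yaw": 0}, {"offset": [0, 0, 30], "yaw": 0.007}, {"offset": [0, 0, 25], "yaw": 0}, {"offset": [0, 0, 0], "yaw": 0}]'

```text
time: 9.6
tool_pos: [0.5861, -0.1936, 0.1014]
tool_rot: [-3.139, 0.005, 0.137]
contact_force: [-0.5, 0.5, -0.3]
opening: 0.0004
grip_force: 0.0
```

```bash
python3 - <<'E'
from h import *
im=read_camera("side"); a=im[130:280,190:440,::-1]; cv2.imwrite("pics/s3c.png",cv2.resize(a,(800,480),interpolation=cv2.INTER_CUBIC))
E
```

```text
(no output)
```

View pics/s3c.png

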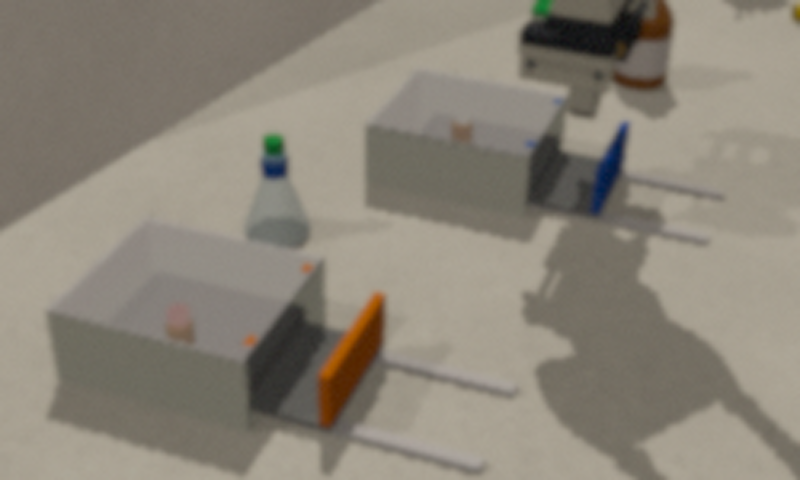

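```bash
python3 - <<'E'
from h import *
S=lambda x,y:(190+x*250/800,130+y*150/480)
print(ray("side",[S(572,108),S(600,112)],.0764).round(4))
print("blue lip top, case front top",ray("side",[S(626,126),S(603,172)],.052).round(4), ray("side",[S(565,98),S(531,152)],.062).round(4))
E
```

```text
[[ 0.5972 -0.1998  0.0764]
 [ 0.5733 -0.2058  0.0764]]
blue lip top, case front top [[ 0.5589 -0.2391  0.052 ]
 [ 0.5453 -0.1496  0.052 ]] [[ 0.6209 -0.2428  0.062 ]
 [ 0.6042 -0.1321  0.062 ]]
```

Call:
send_rows --plan '[{"offset": [0, 0, 12], "yaw": 0}, {"offset": [0, 0, 6], "yaw": 0}, {"offset": [0, 0, 0], "yaw": 0}]'

```text
time: 9.95
tool_pos: [0.5877, -0.1933, 0.0864]
tool_rot: [-3.141, 0.0, 0.138]
contact_force: [-0.7, 1.1, -0.2]
opening: 0.0003
grip_force: 0.0
```

The finger (x about 0.573–0.597) sits mid-gap between the lip's inner face (about 0.559) and the case front (about 0.612), so I'll descend.

Call:
send_rows --plan '[{"offset": [0, 0, 8], "yaw": 0}, {"offset": [0, 0, 8], "yaw": 0}, {"offset": [0, 0, 8], "yaw": 0}, {"offset": [0, 0, 8], "yaw": 0}, {"offset": [0, 0, 5], "yaw": 0}, {"offset": [0, 0, 2], "yaw": 0}, {"offset": [0, 0, 0], "yaw": 0}]'

```text
time: 10.65
tool_pos: [0.5877, -0.1935, 0.0473]
tool_rot: [-3.141, 0.0, 0.138]
contact_force: [0.3, -0.2, 0.1]
opening: 0.0003
grip_force: 0.0
```

Call:
send_rows --plan '[{"offset": [-4, 0, 0], "yaw": 0}, {"offset": [-3, 0, 0], "yaw": 0}, {"offset": [-2, 0, 0], "yaw": 0}, {"offset": [-2, 0, 0], "yaw": 0}, {"offset": [-2, 0, 0], "yaw": 0}, {"offset": [-2, 0, 0], "yaw": 0}, {"offset": [-2, 0, 0], "yaw": 0}, {"offset": [-2, 0, 0], "yaw": 0}, {"offset": [-2, 0, 0], "yaw": 0}]'

```text
time: 11.55
tool_pos: [0.5672, -0.1965, 0.0478]
tool_rot: [3.141, -0.001, 0.138]
contact_force: [1.5, 0.7, 0.4]
opening: 0.0001
grip_force: 1.0
```

Call:
send_rows --plan '[{"offset": [-2, 0, 0], "yaw": 0}, {"offset": [-3, 0, 0], "yaw": 0}, {"offset": [-4, 0, 0], "yaw": 0}, {"offset": [-4, 0, 0], "yaw": 0}, {"offset": [-4, 0, 0], "yaw": 0}, {"offset": [-4, 0, 0], "yaw": 0}, {"offset": [-4, 0, 0], "yaw": 0}, {"offset": [-4, 0, 0], "yaw": 0}, {"offset": [-4, 0, 0], "yaw": 0}, {"offset": [-4, 0, 0], "yaw": 0}, {"offset": [-4, 0, 0], "yaw": 0}, {"offset": [-4, 0, 0], "yaw": 0}, {"offset": [-4, 0, 0], "yaw": 0}, {"offset": [-4, 0, 0], "yaw": 0}, {"offset": [-4, 0, 0], "yaw": 0}, {"offset": [-4, 0, 0], "yaw": 0}, {"offset": [-4, 0, 0], "yaw": 0}, {"offset": [-4, 0, 0], "yaw": 0}, {"offset": [-4, 0, 0], "yaw": 0}, {"offset": [-3, 0, 0], "yaw": 0}]'

```text
time: 13.55
tool_pos: [0.4914, -0.2069, 0.0477]
tool_rot: [-3.142, 0.0, 0.138]
contact_force: [2.3, -1.2, -0.2]
opening: 0.0003
grip_force: 1.1
```

```bash
python3 - <<'E'
from h import *
im=read_camera("side"); a=im[130:280,190:440,::-1]; cv2.imwrite("pics/s4c.png",cv2.resize(a,(800,480),interpolation=cv2.INTER_CUBIC))
E
```

```text
(no output)
```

View pics/s4c.png

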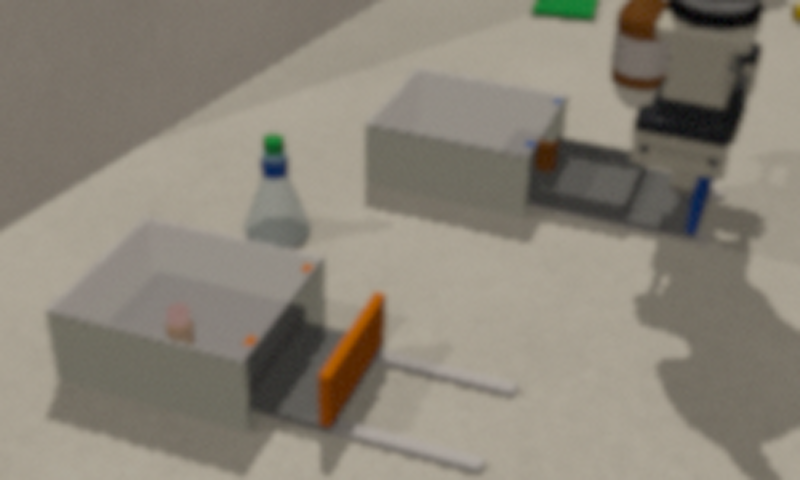

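The blue tray is following with its vial upright at (546,155). The reagent bottle near (640,50) looks different from before, so I'll check it before moving on.

```bash
python3 - <<'E'
from h import *
from cell import models
s=read_camera("side"); t=read_camera("top")
for n in("side","top"):
    for d in models.regions_of(n,"reagent")[:2]: print(n,round(d["conf"],2),d["extent"])
r=lambda a:cv2.resize(a,(400,300),interpolation=cv2.INTER_CUBIC)
s0=cv2.imread("pics/side0.png");t0=cv2.imread("pics/top0.png");s=s[:,:,::-1];t=t[:,:,::-1]
cs=(slice(100,190),slice(340,460));ct=(slice(170,245),slice(410,510))
cv2.imwrite("pics/cmp.png",np.vstack([np.hstack([r(s0[cs]),r(s[cs])]),np.hstack([r(t0[ct]),r(t[ct])])]))
E
```

```text
side 0.95 [380.7, 119.1, 400.1, 159.0]
top 0.72 [439.3, 193.0, 466.0, 212.0]
top 0.38 [247.6, 190.2, 280.6, 210.8]
```

View pics/cmp.png

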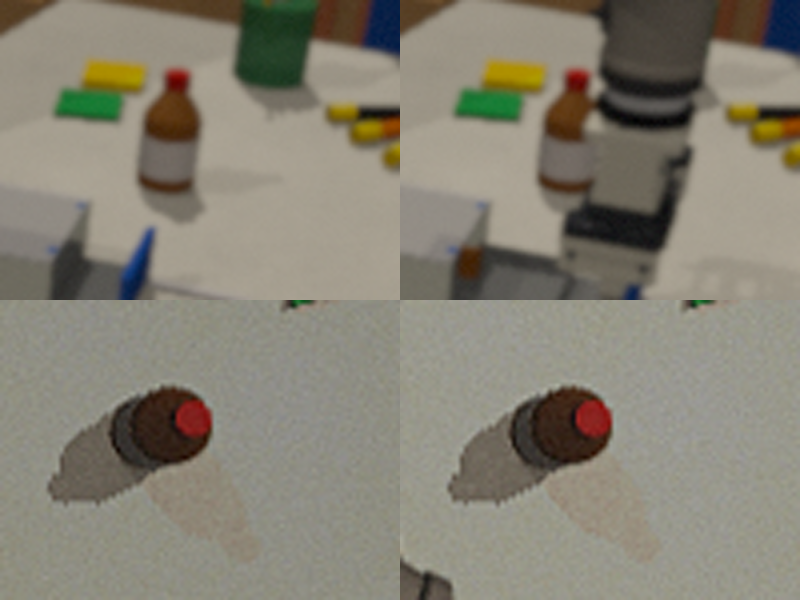

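The bottle has not moved: before and after match in both views, and the gripper was only hiding part of it. I'll keep drawing to the stop.

Call:
send_rows --plan '[{"offset": [-2, 0, 0], "yaw": 0}, {"offset": [-2, 0, 0], "yaw": 0}, {"offset": [-2, 0, 0], "yaw": 0}, {"offset": [-1.5, 0, 0], "yaw": 0}]'

```text
time: 14.2
tool_pos: [0.4842, -0.2078, 0.0476]
tool_rot: [-3.141, 0.0, 0.138]
contact_force: [1.7, 1.3, 0.2]
opening: 0.0006
grip_force: 1.0
```

Call:
send_rows --plan '[{"offset": [-1.5, 0, 0], "yaw": 0}, {"offset": [-1.5, 0, 0], "yaw": 0}]'

```text
time: 14.4
tool_pos: [0.4828, -0.2081, 0.0478]
tool_rot: [3.141, -0.003, 0.137]
contact_force: [13.6, 6.5, -6.7]
opening: 0.0006
grip_force: 6.9
```

Call:
send_rows --plan '[{"offset": [-1, 0, 0], "yaw": 0}, {"offset": [-1, 0, 0], "yaw": 0}]'

```text
time: 14.6
tool_pos: [0.4827, -0.2082, 0.0479]
tool_rot: [3.14, -0.007, 0.137]
contact_force: [19.3, 9.0, -11.5]
opening: 0.0002
grip_force: 10.4
```

Call:
send_rows --plan '[{"offset": [-1, 0, 0], "yaw": 0}, {"offset": [-1, 0, 0], "yaw": 0}]'

```text
time: 14.8
tool_pos: [0.4826, -0.2082, 0.0479]
tool_rot: [3.139, -0.011, 0.137]
contact_force: [27.4, 12.0, -15.8]
opening: 0.0006
grip_force: 14.6
```

Stop reached: 27 N with no further motion. I'll unload by moving the finger back into the gap, then lift straight up and retreat.

Call:
send_rows --plan '[{"offset": [2, 0, 0], "yaw": 0}, {"offset": [3, 0, 0], "yaw": 0}, {"offset": [5, 0, 0], "yaw": 0}, {"offset": [6, 0, 0], "yaw": 0}, {"offset": [3, 0, 0], "yaw": 0}, {"offset": [0, 0, 0], "yaw": 0}, {"offset": [0, 0, -5], "yaw": 0}, {"offset": [0, 0, -15], "yaw": 0}, {"offset": [0, 0, -30], "yaw": 0}, {"offset": [0, 0, -40], "yaw": 0}, {"offset": [0, 0, -40], "yaw": 0}, {"offset": [0, 0, -40], "yaw": 0}, {"offset": [-20, 35, 0], "yaw": 0}, {"offset": [-25, 35, 0], "yaw": 0}, {"offset": [-25, 35, 0], "yaw": 0}, {"offset": [-25, 35, 0], "yaw": 0}, {"offset": [-25, 35, 0], "yaw": 0}, {"offset": [-25, 30, 0], "yaw": 0}, {"offset": [0, 0, 0], "yaw": 0}, {"offset": [0, 0, 0], "yaw": 0}]'

```text
time: 16.8
tool_pos: [0.3799, -0.4296, 0.2177]
tool_rot: [-3.141, 0.0, 0.136]
contact_force: [-0.2, 0.2, -0.6]
opening: 0.0004
grip_force: 0.0
```

```bash
python3 - <<'E'
from h import *
s=read_camera("side")[:,:,::-1]; t=read_camera("top"); 
for c,e in(("orange",(240,180,290,235)),("blue",(345,218,400,260))):
    p=lip("top",t,c,e); print(c,len(p),ray("top",p,.052)[:,:2].mean(0).round(4))
t=t[:,:,::-1]
cv2.imwrite("pics/end.png",np.hstack([cv2.resize(s[100:300,190:450],(400,308)),cv2.resize(t[120:290,150:490],(400,308))]))
E
```

```text
orange 98 [0.6138 0.1449]
blue 75 [ 0.4692 -0.2117]
```

View pics/end.png

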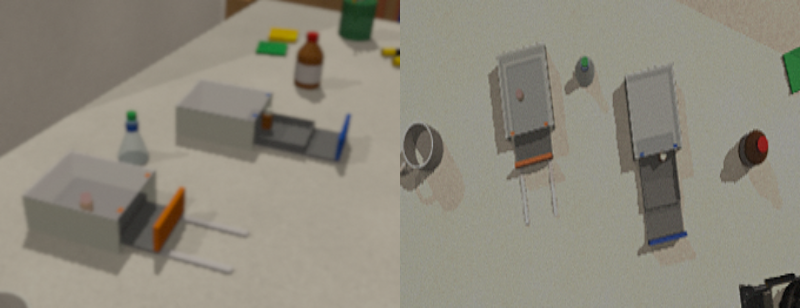

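The orange tray is home with its lip at (170,218) in the left view. The blue tray is fully out with its lip at (343,138), both vials are upright, the flask, mug and bottle are in place, and the hand is clear.

```bash
python3 -c "
from cell import ticket
print(ticket.hand_in())"
```

```text
the job is handed in; nothing more can be done
None
```

The orange tray is pushed fully home and the blue tray is drawn out to its stop. Both vials are standing, the flask, mug and bottle show no movement, the hand is clear, and the job was handed in at about 17 s (the judge's verdict was not reported back).

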